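# Lay the upright bracket on its back in the wiring fixture

## Task

The angle bracket standing in the wiring fixture has to lie on its back, terminal block facing up, so that it can be wired. Without grasping or lifting anything, push the standing bracket up against the two stop blocks, tip it over with the fingertips and let its tall leg down between the stops gently all the way, never letting it drop; it must lie flat with its foot upright and flush against both stops. Then push the retaining clip fully round across the leg, and leave the parts and tools round the fixture where they are.

Things in the scene. Friction and masses are not known exactly. Their poses are not given: they have to be found in the camera images.
- fixture: Grey base plate, 300 x 150 x 8 mm, fixed to the bench; the work stands on its top, z = 8 mm. Origin: middle of its underside. +x is the direction in which the bracket is tipped (roughly the robot's right), +y points roughly away from the robot, z up.
- stop_line (a point): middle of the line of the two stops, on the plate's top (fixture x = 0, y = 0, z = 8 mm). Two steel stop blocks, 24 (x) x 16 (y) x 22 mm high, stand at fixture x = 0 to 24 mm, their centres at y = +58 and -58 mm; their faces at x = 0 meet the two wings of the bracket's foot, and the bracket's leg comes down in the 100 mm gap between them.
- bracket: Loose aluminium angle bracket, about 0.3 kg, standing on the plate 15 to 45 mm short of the stops, slightly turned. Origin: middle of its heel (bottom rear edge). Foot plate x = -95 to 0, y = -64 to 64, z = 0 to 5 mm; leg plate x = -3 to 0, y = -35 to 35, z = 0 to 130 mm; the L opens to -x. Lying on its back its z points along fixture +x, its x down, its origin 5 mm before the stop faces.
- leg_top (a point): middle of the top end of the bracket's leg, on its outer face (bracket x = 0, y = 0, z = 130 mm). With the heel against the stops the bracket balances when tilted about 42 degrees: less and it rocks back onto its foot, more and it falls onto its back unless something inside the L holds back the foot's upper face. Let down from inside the L, it may creep up to 20 mm back from the stops.
- foot_end (a point): middle of the foot's free end, on its upper face (bracket x = -95, y = 0, z = 5 mm); lying, the foot stands upright and this is its top edge, 95 mm above the plate. A strap brace joins foot and leg at y = +-30 to +-35 mm, 42 mm out from the heel along each; between the braces the inside of the L is free up to the terminal block.
- block_face (a point): middle of the face of the green terminal block on the leg's inner side (bracket x = -23, y = 23, z = 86 mm). The block stands lengthwise on the leg, at y = 12 to 34, z = 55 to 118 mm, and reaches 20 mm out from it; the leg beside it, y = -29 to 12 mm, is bare. It faces up when the bracket lies on its back.
- clip (a joint): angle of the black retaining clip about its upright axis at fixture x = 100, y = -58 mm: 0 = parked along fixture +x, clear of the leg (starts at 0 to 0.25), grows turning to +y, 1.57 = across the leg, end stop 1.60. Stays where left; about 1 N at the pin turns it. A bar 14 mm wide, 5 mm thick, reaching 46 mm from its axis, 17 to 22 mm above the bench (6 mm over the lying leg).
- clip_pin (a point): middle (half-way up) of the clip's upright pin, 10 mm in diameter, 37 mm from the clip's axis; the pin runs from 22 to 45 mm above the bench.
- flux: white dispenser bottle with dark nozzle, 42 mm diameter, 117 mm tall, standing behind the plate; origin under its centre; leave alone
- cap_left: black can capacitor, 30 mm diameter, 50 mm tall, standing behind the plate; origin under its centre; leave alone
- cap_right: the like capacitor farther to the right; leave alone
- driver: screwdriver with yellow handle, 168 mm long, 25 mm high, lying beyond the plate's right end; origin under its middle, y along it; leave alone
- sink: finned heat sink, 40 x 42 x 20 mm, right of the plate; origin under its centre; leave alone
- cutters: flush cutters with blue handles, 53 x 128 x 10 mm, right of the plate; origin under the middle; leave alone
Mind the look-alikes: they are no part of the job. There is more than one size of the bracket; the one meant has the size given above.

How it is judged:
On the way, in this order (a step that is already met when the one before it is completed fails the run):
1. the bracket, still standing or tilted less than 34 degrees, is up against the stops (x of bracket in the frame of fixture above -0.01 m and angle between bracket's own z axis and vertical below 0.6 rad), for 0.1 s.
2. the bracket lies flat on its back, its foot flush against both stops, at rest (x of leg_top in the frame of fixture above 0.115 m and height (world z) of leg_top below 0.014 m and angle between bracket's own z axis and vertical between 1.535 and 1.607 rad and x of bracket in the frame of fixture between -0.0095 and -0.002 m and y of bracket in the frame of fixture between -0.016 and 0.016 m and angle between the z axis of bracket and the x axis of fixture, either way round below 0.06 rad and linear speed of bracket below 0.02 m/s and angular speed of bracket below 0.1 rad/s), for 0.2 s.
3. the clip is swung across the leg (value of joint clip above 1.4 rad), for 0.2 s.
At the end, for the whole second after the job is handed in: The bracket lies on its back on the plate (within 2 degrees of flat, terminal block up), at rest, its foot against both stops (gap at most 4.5 mm, at most 3.4 degrees askew, within 16 mm of the middle), and the clip is across the leg (beyond 1.40 rad) (all of step 2 and value of joint clip above 1.4 rad); the robot touches nothing.
It fails at once if the bracket drops, is thrown or lands hard: it turns faster than 4 rad/s (angular speed of bracket above 4 rad/s).
It fails at once if the bracket is lifted: its heel rises more than 17 mm off the plate (height (world z) of bracket above 0.025 m).
It fails at once if the bracket is pinched or jammed: more than 30 N between fingers and bracket (contact force between the fingers and bracket above 30 N).
It fails at once if a bystander is moved more than 15 mm (distance of any of flux, cap_left, cap_right, driver, sink, cutters from where it was at the start of the episode above 0.015 m).
It also fails if it takes over 72 s, if anything falls off the work surface, if the arm or the gripper's body presses on something with over 40 N, if the wrist force passes 120 N, or if a joint passes its speed limit or range.

## Robot

A 6-joint arm with a two-finger parallel gripper is mounted at the origin on a cart in front of the work surface, level with it; the furniture and walls round the work are solid. World frame = base frame: x ahead of the robot, y to its left, z up, the work surface at z = 0. Lengths are in m, angles in rad, forces in N, time in s.
With the tool pointing down it reaches from about 0.375 to 0.925 m from the base axis. Payload 5.7 kg.
Tool frame: the origin (TCP) lies midway between the tips of the shut fingers; the grasp point (between the pads) lies 19 mm behind it; z points along the fingers, y is the line along which they close (so a half turn about z gives the same grasp; the last joint's range is limited). The gripper opens to 88 mm and grips with 3 to 60 N. Pads are 20 mm wide; open, the fingers measure 115 mm over their backs; the gripper's body (75 mm by 178 mm) begins 61 mm behind the grasp point.
Start: joints at [-1.358, 0.359, 1.51, -0, 1.272, -0.115], TCP at [0.193, -0.568, 0.223] pointing down, gripper open.
Joint ranges: [-2.97, 2.97], [-1.01, 2.36], [0.21, 2.38], [-0.96, 4.11], [0.2, 2.71], [-2.98, 2.98]. Speed limits (rad/s): [2.39, 2.39, 3.14, 3.14, 3.14, 3.14].

## Interface

Orientations are given as a unit quaternion [x, y, z, w].
In Python, from bench import move_ptp, servo_line, goto_joints, move_gripper, sleep, inverse_kinematics, capture, PlanningError, close_job, spot_in, silhouettes, current_clock, current_joint_pos, current_qvel, current_joint_torque, current_position, current_orientation, current_force, current_torque, current_finger_gap, current_grip_force gives the robot as it stands. Calls block until the motion is done:
- move_ptp(position, orientation): joint-space move of the TCP to a pose.
- servo_line(position, orientation=None, rate=0.15, contact_N=None): straight line of the TCP; orientation=None keeps the orientation; rate is the mean speed in m/s. With contact_N (N) it stops when the force on the tool has changed by that much, and returns True; else False.
- goto_joints(angles): joint-space move.
- move_gripper(opening): finger opening in m; the grip force is fixed at half the most; returns when the fingers have stopped.
- sleep(seconds).
- inverse_kinematics(position, orientation): joint angles nearest the present ones, or None.
- capture(name): name is "scene" or "top"; returns a dict with "image" (400x640x3 uint8, blue, green, red), "range_z" (400x640 float32, m along the optical axis (not along the pixel's ray), 0 where there is no reading), "intrinsics" (3x3 intrinsics, pixels), "R" (3x3) and "t" (3): a world point X has camera coordinates R X + t. Camera axes: x right, y down, z forward; pixel columns grow to the right and rows downward; lengths in m; the calibration is good to about 2 mm. A picture is of the moment at which its call begins.
A pose or a line that the arm cannot do raises PlanningError and nothing moves.
- close_job(): hands the job in; it is judged then, once.
Trained networks look in the newest picture that a camera, given by its name, has taken for a name from the list of things; names that differ only in an ending like _2 or _b are one class to them, and where a whole thing is asked for, a point or a joint stands for the part that bears it (a point fixed in the world has none). Each returns a list of dicts, best first, with "conf" (0 to 1); they miss things now and then, are a little off and sometimes report something else, mostly with a low value. They report only what shows in the picture. A call takes as long as a camera call. They do not tell look-alikes from the thing itself.
- spot_in(camera, query): "xy" ([column, row] in pixels, amid what is visible of it).
- silhouettes(camera, query): "region" (400x640 bool, what is visible of it) and "xy" ([column, row] in pixels, amid what is visible of it).
Readings, each from a call of its own:
- current_clock(): time.
- current_joint_pos(): joint angles.
- current_qvel(): joint speeds.
- current_joint_torque(): joint torques, N m.
- current_position(): TCP position.
- current_orientation(): TCP orientation.
- current_force(): force on the tool from outside, world axes, zero at the start.
- current_torque(): the same for the moment, N m.
- current_finger_gap(): finger opening in m.
- current_grip_force(): force on a finger pad.
Only numpy, scipy, OpenCV 4.12 (cv2) and the standard library are available. Lean on these libraries where they do the work, as an engineer would, in place of code of your own. Each camera call takes 0.05 s, during which the arm holds its last target. There are 200 camera calls.

## Working session

There is one attempt and no reset: what is moved stays moved. The work goes in short steps, each a Python script; the robot and the scene stay as the last script left them, time stands still between calls to the robot, and variables do not carry over. Pictures are saved under pics/ and viewed, at most 10 in all, crops included, and the job is handed in when it is done.

```bash
ls; mkdir -p pics; cat > h.py <<'E'
import numpy as np, cv2
from bench import *
def px2w(c,u,v,d=None):
    K=np.array(c["intrinsics"]);R=np.array(c["R"]);t=np.array(c["t"])
    if d is None: d=c["range_z"][int(v),int(u)]
    return R.T@(d*np.linalg.inv(K)@[u,v,1]-t)
def cloud(c):
    K=np.array(c["intrinsics"]);R=np.array(c["R"]);t=np.array(c["t"])
    v,u=np.mgrid[:400,:640];d=c["range_z"]
    P=np.stack([(u-K[0,2])/K[0,0]*d,(v-K[1,2])/K[1,1]*d,d],-1)
    W=(P-t)@R; W[d<=0]=np.nan
    return W
E
python3 - <<'E'
from h import *
for n in ("scene","top"):
    c=capture(n);cv2.imwrite(f"pics/{n}0.png",c["image"]);np.savez(f"{n}0.npz",**c)
    R=np.array(c["R"]);print(n,"cam at",-R.T@np.array(c["t"]),R[2],c["intrinsics"][0][0])
    W=cloud(c)
    for q in ("bracket","fixture","leg_top","foot_end","block_face","clip","clip_pin","stop_line"):
        for r in spot_in(n,q)[:4]:
            u,v=r["xy"];print(q,np.round([u,v],1),round(r["conf"],2),np.round(W[int(v),int(u)],3))
E
```

```text
pics
scene cam at [ 0.08979819 -0.81992169  0.93387031] [ 0.40403737  0.49340079 -0.77026584] 437.8790663937474
bracket [381.8 330.6] 0.95 [ 0.46  -0.601  0.004]
fixture [314.2 220.9] 0.9 [ 0.531 -0.269  0.007]
fixture [377.4 242.2] 0.66 [ 0.616 -0.423  0.005]
foot_end [382.6 332.2] 0.56 [ 0.46  -0.604  0.   ]
block_face [384. 330.] 0.96 [ 0.466 -0.604  0.002]
clip [378.9 240.8] 0.72 [ 0.621 -0.421  0.007]
clip [307.9 239.6] 0.47 [ 0.472 -0.315  0.023]
clip_pin [306.5 237. ] 0.55 [ 0.475 -0.308  0.021]
stop_line [311.8 223.9] 0.66 [ 0.518 -0.272  0.007]
top cam at [ 0.35194144 -0.29223987  1.2069846 ] [ 0.16374706  0.01847423 -0.98632936] 380.6985133340169
bracket [422.9 223.2] 0.69 [ 0.475 -0.61   0.003]
bracket [261.3 212.6] 0.58 [ 0.513 -0.1    0.01 ]
fixture [299.6 208.6] 0.73 [ 0.525 -0.221  0.009]
leg_top [424.4 225.4] 0.67 [ 0.469 -0.616  0.003]
leg_top [260.3 212.3] 0.61 [ 0.512 -0.098  0.016]
leg_top [323.3 220.7] 0.34 [ 0.485 -0.297  0.017]
foot_end [258.8 208. ] 0.76 [ 0.525 -0.091  0.011]
foot_end [420.9 226.7] 0.74 [ 0.465 -0.603  0.003]
block_face [419.2 224. ] 0.97 [ 0.472 -0.6    0.004]
block_face [262.4 212.9] 0.61 [ 0.513 -0.104  0.009]
clip [325.4 220.8] 0.44 [ 0.484 -0.303  0.02 ]
clip_pin [324.7 221.6] 0.5 [ 0.481 -0.3    0.022]
stop_line [298.2 210.6] 0.89 [ 0.519 -0.218  0.005]
```

View pics/scene0.png

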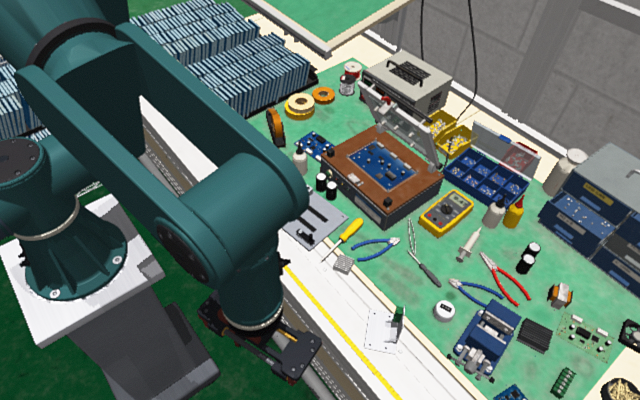

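View pics/top0.png

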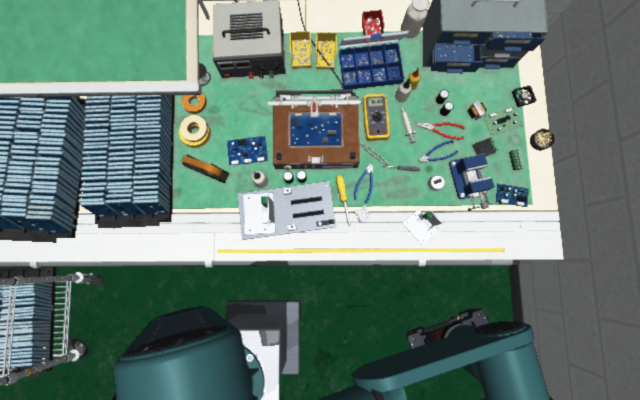

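The bracket meant stands in the fixture at the plate's left end, top (261,212). The one at top (423,223) / scene (382,331) stands alone on the bench front, away from the stops, so it is the look-alike. I'll confirm this in one enlarged crop and fit the plate.

```bash
python3 - <<'E'
from h import *
c=dict(np.load("top0.npz"));W=cloud(c)
im=c["image"]
a=cv2.resize(im[165:250,225:355],None,fx=6,fy=6,interpolation=cv2.INTER_CUBIC)
cv2.imwrite("pics/crop1.png",a[:510])
X=W[165:250,225:355].reshape(-1,3);
# plate
m=(abs(X[:,2]-.008)<.004)&(X[:,0]>.42)&(X[:,0]<.62)&(X[:,1]<.0)&(X[:,1]>-.36)
r=cv2.minAreaRect((X[m][:,:2]*1000).astype(np.float32));print(r,m.sum())
for q in("fixture","bracket"):
  for s in silhouettes("top",q)[:3]:
    P=W[s["region"]];print(q,s["xy"],s["conf"],len(P),np.nanmin(P,0),np.nanmax(P,0))
    if q=="fixture":
        print(cv2.minAreaRect((P[np.isfinite(P[:,0])][:,:2]*1000).astype(np.float32)))
# tall things
m=(X[:,2]>.025)
B=X[m]
print(np.round(B[(B[:,1]<0)&(B[:,1]>-.36)][:,:3],3)[np.argsort(-B[(B[:,1]<0)&(B[:,1]>-.36)][:,2])][:60].tolist())
E
```

```text
((519.4539794921875, -180.0257110595703), (199.35777282714844, 356.3266906738281), 0.17527101933956146) 3248
fixture [300.0, 212.3] 0.78 3157 [ 0.42748052 -0.33536859 -0.00391613] [ 0.60948372 -0.02382648  0.04641167]
((520.2329711914062, -179.9697265625), (150.60198974609375, 299.7679138183594), 7.357889652252197)
fixture [341.3, 189.5] 0.18 200 [ 0.50986657 -0.37483327 -0.00257034] [ 0.62588105 -0.34270535  0.02933436]
((567.749755859375, -361.875732421875), (117.86710357666016, 22.759111404418945), 12.236188888549805)
bracket [424.6, 225.7] 0.94 788 [ 0.41188676 -0.65634056 -0.00460826] [ 0.51612818 -0.55210771  0.09699919]
bracket [259.4, 212.7] 0.7 1113 [ 0.44838208 -0.14384633  0.00526288] [ 0.57083798 -0.04516303  0.14103633]
[[0.478, -0.142, 0.141], [0.535, -0.141, 0.14], [0.504, -0.141, 0.14], [0.518, -0.141, 0.139], [0.492, -0.141, 0.139], [0.487, -0.141, 0.138], [0.512, -0.141, 0.138], [0.49, -0.141, 0.138], [0.53, -0.14, 0.138], [0.501, -0.141, 0.137], [0.527, -0.14, 0.137], [0.507, -0.141, 0.137], [0.533, -0.14, 0.137], [0.481, -0.141, 0.136], [0.51, -0.14, 0.136], [0.49
[... 363 characters left out ...]
 0.133], [0.525, -0.14, 0.133], [0.482, -0.143, 0.131], [0.488, -0.143, 0.131], [0.493, -0.143, 0.13], [0.499, -0.142, 0.129], [0.538, -0.118, 0.127], [0.529, -0.127, 0.127], [0.543, -0.124, 0.127], [0.538, -0.133, 0.126], [0.544, -0.127, 0.126], [0.541, -0.13, 0.126], [0.508, -0.142, 0.126], [0.526, -0.121, 0.126], [0.529, -0.118, 0.126], [0.541, -0.124, 0.126], [0.532, -0.133, 0.126], [0.529, -0.136, 0.126], [0.532, -0.127, 0.126], [0.526, -0.124, 0.126], [0.526, -0.127, 0.126], [0.497, -0.142, 0.126], [0.503, -0.142, 0.125], [0.535, -0.121, 0.125], [0.535, -0.133, 0.125], [0.541, -0.127, 0.125], [0.529, -0.121, 0.125], [0.526, -0.133, 0.125], [0.544, -0.13, 0.125], [0.538, -0.127, 0.125]]
```

View pics/crop1.png

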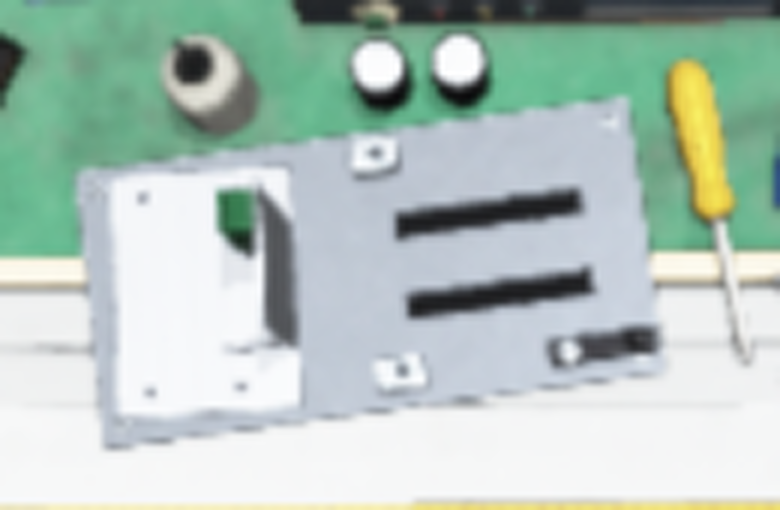

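The crop confirms it: the bracket on the plate, crop (205,290), has its leg top at z≈0.14 and is about 70 mm wide, which fits 8+130 mm and ±35 mm. The look-alike reaches only 0.097 m. The stops are at crop (375,155) and (400,372). The clip runs from its axis at (570,350) to its pin at (640,340). Next I'll check the fixture frame against the stops, fit the bracket, and push it.

```bash
cat >> h.py <<'E'
from scipy.spatial.transform import Rotation as Ro
F0=np.array([.5202,-.1800]);A=np.deg2rad(7.36)
fx=np.array([np.sin(A),-np.cos(A)]);fy=np.array([np.cos(A),np.sin(A)])
def w(x,y,z): return [*(F0+x*fx+y*fy),z]      # fixture -> world
def f(P): d=P[...,:2]-F0; return np.stack([d@fx,d@fy,P[...,2]],-1)
def quat(s):
    y=np.r_[s*fx,0];z=np.array([0,0,-1.]);return list(Ro.from_matrix(np.c_[np.cross(y,z),y,z]).as_quat())
E
python3 - <<'E'
from h import *
c=dict(np.load("top0.npz"));G=f(cloud(c)).reshape(-1,3)
def show(n,lo,hi):
    m=np.all((G>lo)&(G<hi),1);P=G[m]*1000;print(n,m.sum(),np.round(np.percentile(P,[2,50,98],0),1).tolist());return P
show("stop+",[-.02,.03,.024],[.045,.09,.04]);show("stop-",[-.02,-.09,.024],[.045,-.03,.04])
show("pin",[.07,-.09,.027],[.17,0,.06])
P=show("legtop",[-.09,-.06,.10],[.02,.07,.15]);
P=show("legout",[-.06,-.06,.03],[-.0,.009,.15])
P=P[P[:,2]>120] if (P[:,2]>120).sum()>10 else P;print("yaw",np.rad2deg(np.polyfit(P[:,1],P[:,0],1)[0]),np.polyfit(P[:,1],P[:,0],1))
P=show("foot",[-.16,-.074,.0115],[-.01,.074,.018]);print(cv2.minAreaRect(P[:,:2].astype(np.float32)))
show("flux",[-.15,.07,.02],[0,.15,.13]);show("all near",[-.3,-.1,.02],[-.15,.1,.3])
print(current_clock(),current_joint_pos())
for s in(1,-1):
  print(s,[None if q is None else np.round(q,2) for q in (inverse_kinematics(w(-.2,0,.0105),quat(s)),inverse_kinematics(w(.12,-.08,.03),quat(s)))])
E
```

```text
stop+ 45 [[1.8, 50.6, 24.9], [14.3, 59.1, 29.4], [29.2, 87.3, 36.0]]
stop- 43 [[0.6, -65.8, 24.6], [11.0, -58.3, 28.7], [23.2, -49.8, 33.1]]
pin 13 [[96.6, -62.1, 27.9], [135.6, -57.2, 42.6], [141.0, -53.0, 46.3]]
legtop 124 [[-60.6, -36.8, 101.6], [-42.7, 11.9, 124.5], [-37.2, 30.6, 139.3]]
legout 97 [[-55.5, -37.2, 31.5], [-40.5, -19.0, 89.5], [-38.4, 6.9, 139.0]]
yaw 3.620589479615991 [  0.06319121 -40.16484815]
foot 687 [[-134.1, -63.3, 11.6], [-95.3, -9.3, 13.4], [-25.7, 63.5, 17.0]]
((-78.85914611816406, 0.1670379638671875), (131.14938354492188, 144.13279724121094), 0.5222232341766357)
flux 247 [[-87.3, 85.1, 22.1], [-60.3, 103.4, 67.5], [-1.4, 147.9, 103.9]]Traceback (most recent call last):
  File "<stdin>", line 11, in <module>
  File "<stdin>", line 4, in show
    return _quantile_unchecked(
        a, q, axis, out, overwrite_input, method, keepdims, weights)
    return _ureduce(a,
                    func=_quantile_ureduce_func,
    ...<5 lines>...
                    overwrite_input=overwrite_input,
                    method=method)
    r = func(a, **kwargs)
    result = _quantile(arr,
                       quantiles=q,
    ...<2 lines>...
                       out=out,
                       weights=wgt)
    slices_having_nans = np.isnan(arr[-1, ...])
                                  ~~~^^^^^^^^^
IndexError: index -1 is out of bounds for axis 0 with size 0
```

```bash
python3 - <<'E'
from h import *
q0=np.array(current_joint_pos());best=None
for s in(1,-1):
  a=inverse_kinematics(w(-.215,0,.23),quat(s));b=inverse_kinematics(w(.12,-.08,.03),quat(s))
  print(s,a is not None and np.round(a,2),b is not None and np.round(b,2))
  if a is not None and b is not None:
    d=abs(a[5]-q0[5])
    if best is None or d<best[0]: best=(d,s)
S=best[1];open("s.txt","w").write(str(S))
Q=quat(S)
move_gripper(.078)
move_ptp(w(-.215,0,.23),Q)
servo_line(w(-.215,0,.0105),rate=.15)
print(current_clock(),current_finger_gap(),current_force())
hit=servo_line(w(-.095-.0525-.012,0,.0105),rate=.05)
hit=servo_line(w(-.095-.0525+.008,0,.0105),rate=.02,contact_N=6)
p=np.array(current_position());print(hit,f(p),current_force(),current_clock())
c=capture("top");np.savez("top1.npz",**c);cv2.imwrite("pics/p1.png",cv2.resize(c["image"][165:250,225:355],None,fx=5,fy=5))
G=f(cloud(c)).reshape(-1,3);m=np.all((G>[-.06,-.06,.03])&(G<[.03,.009,.15]),1);P=G[m]*1000
print(np.round(np.percentile(P,[2,50,98],0),1))
P=P[P[:,2]>100];print(np.polyfit(P[:,1],P[:,0],1))
E
```

```text
1 [-0.07  0.2   1.72 -0.    1.22  1.37] [-0.72  0.53  1.8  -0.    0.81  0.72]
-1 [-0.07  0.2   1.72 -0.    1.22 -1.77] [-0.72  0.53  1.8  -0.    0.81 -2.42]
5.4083 0.07809153147078486 [ 0.00874407 -0.02853568  0.57234741]
True [-0.1443615  -0.00068433  0.01029436] [0.64089569 0.16972966 1.9936308 ] 7.4167
[[-59.4 -57.4  30.2]
 [ -1.3 -17.3 121. ]
 [ 15.8   8.  138.5]]
[ -0.23138208 -32.63192237]
```

View pics/p1.png

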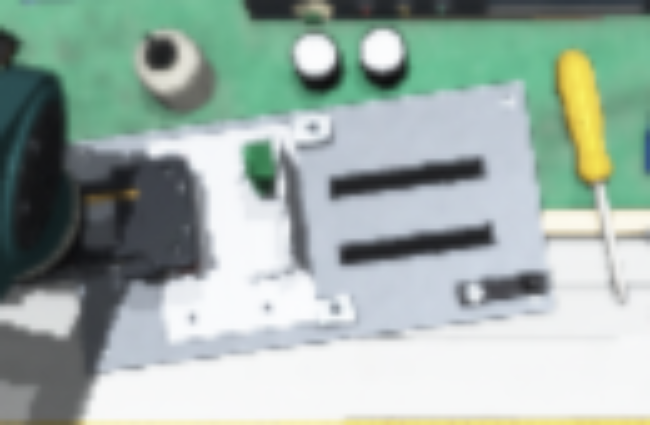

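The picture shows both wings against the stops, at (312,128) and (337,308), with the leg standing in line with them. Next I go over the leg, into the L, and tip to about 36°.

```bash
cat >> h.py <<'E'
HW=.0494; YC=-.009
def leg(th,b=.070,dz=0,hw=HW):   # TCP for right tip corner on the leg's inner face
    s,c=np.sin(th),np.cos(th);return w(-.005*s+b*s-.003*c-hw,YC,.008+b*c+.003*s+dz)
def foot(th,a=.064,dz=0,hw=.051):  # TCP for left tip corner on the foot's upper face
    s,c=np.sin(th),np.cos(th);return w(-.005*s-a*c+.005*s+hw,YC,.008+a*s+.005*c+dz)
def tilt(name):
    G=f(cloud(capture(name))).reshape(-1,3);m=np.all((G>[-.02,-.034,.04])&(G<[.12,.034,.2]),1)
    return G[m]*1000
E
python3 - <<'E'
from h import *
d=np.deg2rad
servo_line(w(-.160,0,.0105),rate=.1)
servo_line(w(-.160,0,.17),rate=.25)
servo_line(w(-.080,YC,.17),rate=.2)
p=leg(0);servo_line(w(-.080,YC,p[2]),rate=.15)
print(current_clock(),current_force())
print("touch",servo_line(leg(d(3)),rate=.03,contact_N=8),f(np.array(current_position())),current_force())
for t in range(9,37,9):
    h=servo_line(leg(d(t)),rate=.03,contact_N=8);print(t,h,current_force())
    if h: break
print(f(np.array(current_position())),current_clock())
for n in("scene","top"):
  c=capture(n);np.savez(n+"2.npz",**c)
  cv2.imwrite(f"pics/{n}2.png",cv2.resize(c["image"][165:250,225:355] if n=="top" else c["image"][170:270,250:390],None,fx=5,fy=5))
E
```

```text
9.875 [ 0.49034472 -0.16946049 -1.42544047]
touch False [-0.04919406 -0.00903971  0.07801984] [ 0.80142999  0.50708903 -0.38221354]
9 False [-1.10207129  1.01086569  0.50518422]
18 False [-0.36827796  1.6181575   0.42455907]
27 False [-0.22133412 -0.64294056  0.4134372 ]
36 False [-0.4893014   0.17019086  0.75037115]
[-0.01346843 -0.00904973  0.0662536 ] 12.9167
```

View pics/top2.png

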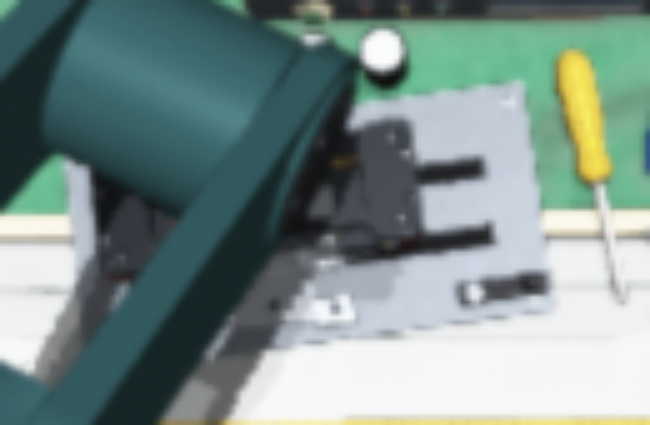

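The top view is blocked by the arm; only the stop at (330,305) and the parked clip show. I'll try the scene view.

View pics/scene2.png

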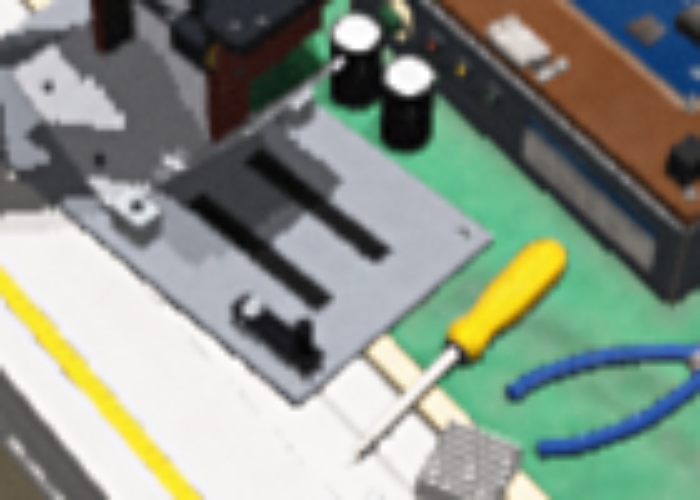

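```bash
python3 - <<'E'
from h import *
for n in("scene","top"):
    G=f(cloud(dict(np.load(n+"2.npz")))).reshape(-1,3);m=np.all((G>[-.12,-.075,.012])&(G<[.11,.075,.14]),1);P=G[m]*1000
    H,xe,ye=np.histogram2d(P[:,2],P[:,0],bins=[range(10,141,10),range(-120,111,10)])
    print(n);print(H[::-1].astype(int))
E
```

```text
scene
[[  0   0   0   0   0   0   6   0   0   0   0   0   0   0   0   0   0   0
    0   0   0   0   0]
 [  0   0   0   0   0   4  16   1   0   0   0   0   0   0   0   2   0   0
    0   0   0   0   0]
 [  0   0   0   0   0   2  11   1   0   0   0   0   0   0   1   6  10  12
   25   9   0   0   0]
 [  0   0   0   0   0   1  17   2   0   0   0   0   0   0   2  10   5  32
    8   0   0   0   0]
 [  0   0   0   0   0   2  20   0   0   0   0   0   0   0   3  18   8   9
    0   0   0   0   0]
 [  0   0   0   0   0   0  23   2   0   0   0   0   0   0   0  24  12   1
    0   0   0   0   0]
 [  0   0   0   0   0   0  20   1   0   0   0   0   0   0   6  29   4   0
    0   0   0   0   0]
 [  0   0   0   1  75  17   6   0   0   0   0   0   0   0   5  12   0   0
    0   0   0   0   0]
 [  0   0   0   0  20 105  58   1   0   0   0   0   0   0   7   0   0   0
    0   0   0   0   0]
 [  0   0   0   0   0   3  86  93   5   0   0   1   4   7   1   0   0   0
    0   0   0   0   0]
 [  0   0   0   0   0   0   0  40 115  43   5   6   5  11   3   0   0   0
    0   0   0   0   0]
 [  0   0   0   0   0   0  
[... 408 characters left out ...]
 0  0  0  0  0  0  0  0  0  0  0  0  0  0  0  0  0]
 [ 0  0  0  0  0  0  0  0  0  0  0  0  0  0  0  0  0  3  0  0  0  0  0]
 [ 0  0  0  0  0  0  0  0  0  0  0  0  0  0  0  0  1  0  0  0  0  0  0]
 [ 0  0  0  0  0  0  0  0  0  0  0  0  0  0  1  1  0  0  0  0  0  0  0]
 [ 0  0  0  0  0  0  0  0  0  0  0  0  0  1  0  3  0  0  0  0  0  0  0]
 [ 0  0  0  0  0  0  0  0  0  0  0  0  0  0  3  0  0  0  0  0  0  0  0]
 [ 0  0  0  0  0  0  1 10  2  0  2  0  3 10  5  0  0  0  0  0  0  0  0]
 [ 0  0  0  0  0  0  0  5 23 23  5  4 12 25  5  0  0  0  0  0  0  0  0]
 [ 0  0  0  0  0  0  0  0  2 20 32  3 23 12  2  0  0  0  0  0  0 11 10]
 [ 0  0  0  0  0  0  0  0  1  0 12 35  3  2  2  2  1  3  0  4  2 11  7]]
```

The scene cloud shows the foot rising from (-10,10) to (-78,68) mm, so the tilt is about 38–40°. The left fingertip is about 8 mm above the foot's face and the heel is at the stops. I'll carry on through balance and let it down on the foot.

```bash
python3 - <<'E'
from h import *
d=np.deg2rad;W=.1005
G=f(cloud(dict(np.load("scene2.npz")))).reshape(-1,3);m=np.all((G>[-.08,-.07,.015])&(G<[-.025,-.02,.075]),1);P=G[m]
k=np.polyfit(P[:,0],P[:,2],1);print("tilt",np.rad2deg(-np.arctan(k[0])),k)
def st(p,n,r=.03):
    h=servo_line(p,rate=r,contact_N=10);print(n,h,np.round(current_force(),1));
    if h: raise SystemExit("hit")
st(leg(d(39)),39)
for t in(42,46,50): st(leg(d(t),b=W*np.sin(d(t))+.005,dz=.0015),t)
a=W*np.cos(d(50))+.003
for t in(58,66,74,82,90): st(foot(d(t),a=a,hw=W-HW),t)
print(f(np.array(current_position())),current_clock())
p=foot(d(90),a=a,hw=W-HW);st([p[0]+.012*fx[0],p[1]+.012*fx[1],p[2]],"past",.02)
c=capture("scene");np.savez("scene3.npz",**c);G=f(cloud(c)).reshape(-1,3);m=np.all((G>[-.12,-.075,.012])&(G<[.15,.075,.14]),1);P=G[m]*1000
H,_,_=np.histogram2d(P[:,2],P[:,0],bins=[range(10,131,10),range(-60,151,10)]);print(H[::-1].astype(int))
E
```

```text
tilt 34.65848818063858 [-0.69136147  0.01148936]
39 False [ 0.2  0.3 -0. ]
42 False [-0.1  0.1  0.1]
46 False [ 0.3  0.1 -0. ]
50 False [-1.  -0.8  0.6]
58 False [-0.6 -0.5 -0. ]
66 False [ 0.6 -0.7  0.1]
74 False [ 0.9 -0.8  0.9]
82 False [ 0.6 -1.4  0.4]
90 False [-0.3 -0.4  0.1]
[ 0.05099829 -0.00924522  0.075455  ] 16.6333
past False [0.6 0.2 0.5]
[[ 0  0  0  0  0  0  0  6 13  0  0  0  0  0  0  0  2  6  0  0  0]
 [ 0  0  0  0  0  0  0  4 14  0  0  0  0  0  0  0  3  7  0  0  0]
 [ 0  0  0  0  0 42  0  3 22  0  0  0  0  0  0  0  4  8  0  0  0]
 [ 0  0  0  0  0 45  0  4 17  0  0  0  0  0  0  0  5 13  0  0  0]
 [ 0  0  0  0  0 59  0  4 20  0  0  0  0  0  0  0  4 16  0  0  0]
 [ 0  0  0  0  0 51  0  0 12  0  0  0  0  0  0  0  3  4  0  0  0]
 [ 0  0  0  0  0 54  0  0  0  0  0  0  0  0  0  0  0  0  0  0  0]
 [ 0  0  0  0  0 52  0  0  0  0  0  0  0  0  0  0  0  0  0  0  0]
 [ 0  0  0  0  0 65  8  0  0  0  0  0  0  0  0  0  0  0  0 12  3]
 [ 0  0  0  0  0 56 24 17  3  0  4  2  2  0  0  8  2  1  0  5  2]
 [ 0  0  0  0  0 67 21 22 23  0  6 19 13  1 14 40 41 20 15 12 10]
 [ 0  0  0  0  0 45 17 20 32 18 12 15 14 12 13 19 37 19  9  3  4]]
```

It lies on its back with the foot upright near x≈0. Next I push it flush from behind, then swing the clip.

```bash
python3 - <<'E'
from h import *
servo_line(w(.062,YC,.15),rate=.2)
servo_line(w(-.105,0,.15),rate=.25)
servo_line(w(-.105,0,.032),rate=.15)
h=servo_line(w(-.005-HW+.008,0,.032),rate=.025,contact_N=6)
print(h,f(np.array(current_position())),current_force(),current_clock())
servo_line(w(-.105,0,.032),rate=.15)
servo_line(w(-.105,0,.15),rate=.25)
c=capture("scene");G=f(cloud(c)).reshape(-1,3)
m=np.all((G>[-.04,-.064,.04])&(G<[.02,.064,.095]),1);P=G[m]*1000
print("foot",np.round(np.percentile(P,[5,50,95],0),1).tolist(),np.polyfit(P[:,2],P[:,0],1),np.polyfit(P[:,1],P[:,0],1))
m=np.all((G>[.03,-.034,.0],)&(G<[.135,.034,.05]),1);P=G[m]*1000;print("leg z by x",[(x,np.round(np.median(P[(abs(P[:,0]-x)<8)&(P[:,1]<0)][:,2]),1)) for x in(40,60,80,100,120)])
m=np.all((G>[.07,-.09,.027])&(G<[.17,0,.06]),1);print("pin",np.round(np.median(G[m],0),3))
cv2.imwrite("pics/s4.png",cv2.resize(c["image"][170:270,250:390],None,fx=5,fy=5))
move_gripper(0.0)
print(current_clock())
E
```

```text
True [-0.06173706 -0.00033326  0.03187385] [0.98906737 1.20179154 1.29000418] 21.3
foot [[-3.8, -59.7, 42.0], [-1.7, -4.3, 68.4], [0.3, 55.6, 92.9]] [-0.00869914 -1.14986505] [ 0.00552903 -1.7220642 ]Traceback (most recent call last):
  File "<stdin>", line 12, in <module>
IndexError: boolean index did not match indexed array along axis 0; size of axis is 256000 but size of corresponding boolean axis is 1
```

```bash
python3 - <<'E'
from h import *
old=dict(np.load("scene3.npz"))
c=capture("scene")
for n,k in(("before",old),("now",c)):
    G=f(cloud(k)).reshape(-1,3)
    m=np.all((G>[-.04,-.064,.04])&(G<[.008,.064,.095]),1);P=G[m]*1000
    print(n,"foot",np.round(np.percentile(P,[5,50,95],0),1).tolist(),np.polyfit(P[:,1],P[:,0],1))
for y in(.058,-.058):
    m=np.all((G>[.01,y-.007,.012])&(G<[.04,y+.007,.026]),1);P=G[m]*1000;print("stop far face (24)",len(P),np.round(np.percentile(P,[5,50,95],0),1).tolist())
m=np.all((G>[.03,-.034,.0])&(G<[.135,.034,.05]),1);P=G[m]*1000;print("leg z",[(x,np.round(np.median(P[(abs(P[:,0]-x)<8)&(P[:,1]<0)][:,2]),1)) for x in(40,60,80,100,120)])
P2=P[(P[:,2]<15)];
m=np.all((G>[.07,-.09,.027])&(G<[.17,-.03,.06]),1);print("pin",np.round(np.median(G[m],0),3))
cv2.imwrite("pics/s4.png",cv2.resize(c["image"][170:270,250:390],None,fx=5,fy=5))
print(current_clock(),current_finger_gap(),f(np.array(current_position())))
E
```

```text
before foot [[-5.2, -61.3, 41.8], [-3.1, -30.4, 64.3], [-0.5, 43.0, 90.9]] [ 0.01960897 -2.55474211]
now foot [[-3.8, -59.2, 42.6], [-1.7, -5.5, 67.7], [0.3, 55.6, 92.4]] [ 0.00471564 -1.66436819]
stop far face (24) 9 [[21.4, 52.3, 14.0], [22.5, 55.6, 19.3], [23.6, 60.1, 24.4]]
stop far face (24) 11 [[21.2, -63.8, 15.5], [22.2, -58.2, 18.5], [24.2, -54.5, 24.9]]
leg z [(40, np.float64(10.6)), (60, np.float64(10.5)), (80, np.float64(10.1)), (100, np.float64(10.6)), (120, np.float64(9.8))]
pin [ 0.137 -0.063  0.04 ]
22.4583 0.07798193262702428 [-0.1052603  -0.00138924  0.14822153]
```

View pics/s4.png

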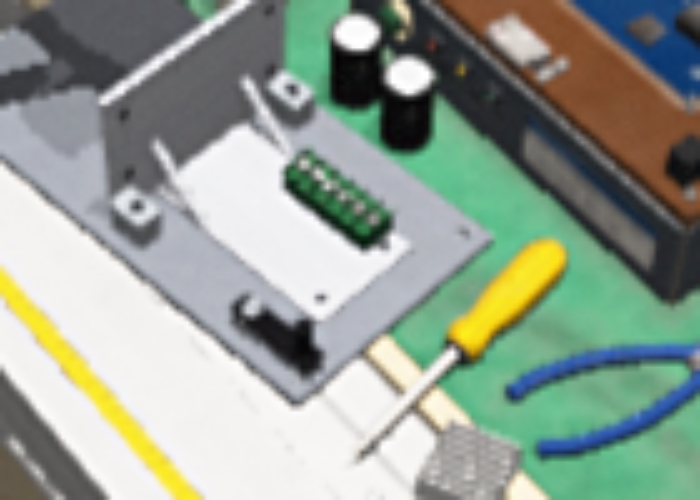

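The picture shows the bracket flat and block up at (340,195), with its foot flush on both stops at (137,205) and (288,92). The cloud agrees: corrected foot face x≈0, yaw 0.3°. The clip is still parked at (280,335), so now I swing it.

```bash
python3 - <<'E'
from h import *
move_gripper(0.0)
servo_line(w(.138,-.090,.15),rate=.25)
servo_line(w(.138,-.090,.032),rate=.15)
print(current_clock(),current_force())
print(servo_line(w(.135,-.065,.032),rate=.06,contact_N=12),servo_line(w(.126,-.045,.032),rate=.04,contact_N=12),current_force())
servo_line(w(.130,-.065,.032),rate=.1)
servo_line(w(.160,-.062,.032),rate=.1)
servo_line(w(.160,-.030,.032),rate=.1)
print(servo_line(w(.140,-.027,.032),rate=.05,contact_N=12),servo_line(w(.113,-.021,.032),rate=.03,contact_N=5),f(np.array(current_position())),current_force())
servo_line(w(.150,-.021,.032),rate=.1)
servo_line(w(.150,-.021,.20),rate=.25)
servo_line(w(.05,-.25,.25),rate=.25)
c=capture("scene");G=f(cloud(c)).reshape(-1,3)
m=np.all((G>[.08,-.07,.03])&(G<[.17,.0,.06]),1);print("pin",np.round(np.median(G[m],0),3),m.sum())
m=np.all((G>[-.04,-.064,.04])&(G<[.008,.064,.095]),1);P=G[m]*1000
print("foot",np.round(np.percentile(P,[5,50,95],0),1).tolist(),np.polyfit(P[:,1],P[:,0],1),current_clock())
cv2.imwrite("pics/s5.png",cv2.resize(c["image"][170:270,250:390],None,fx=5,fy=5))
E
```

```text
25.7917 [ 1.07548727 -0.28369608 -0.36953613]
False False [-3.90641503  2.5388636   0.30132309]
False False [ 0.11246787 -0.02159983  0.03171937] [ 0.01024371 -0.09984811 -0.20933025]
pin [ 0.1   -0.025  0.042] 23
foot [[-3.5, -58.0, 43.2], [-1.8, -2.9, 67.7], [0.3, 56.4, 92.8]] [ 0.00268673 -1.65084578] 32.5167
```

View pics/s5.png

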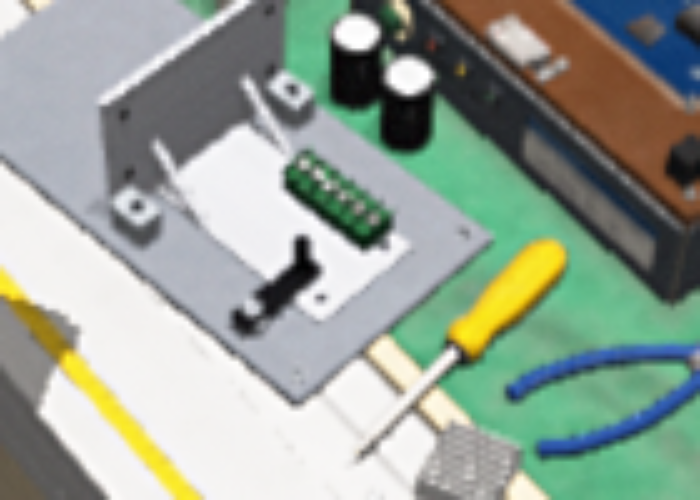

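The picture shows the clip bar lying across the leg from (250,315) to (310,260). The pin is at fixture (100,-25), so the angle is about 1.57. The bracket is still flush and the tools round it haven't moved.

```bash
python3 -c "
from bench import *
print(close_job(),current_clock())"
```

```text
the job is handed in; nothing more can be done
the job is handed in; nothing more can be done
```

The job is handed in, with no verdict returned. At my last look, about 32.5 s in, the bracket lay flat on its back with the foot flush on both stops, the clip was across the leg at about 1.57 rad, and nothing round the fixture looked disturbed.

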